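# Put away the parts left over from an antenna job

### The arm

A 6-joint arm with a two-finger parallel gripper is mounted at the origin on the work surface. World frame = base frame: x ahead of the robot, y to its left, z up, the work surface at z = 0. Lengths are in mm, angles in rad, forces in N, time in s.
With the tool pointing down it reaches from about 400 to 925 mm from the base axis. Payload 3.4 kg.
Tool frame: the origin (TCP) lies between the finger pads; the fingertips stand 8 mm ahead of it and the grasp point (between the pads) lies 11 mm behind it; z points along the fingers, y is the line along which they close (so a half turn about z gives the same grasp; the last joint's range is limited). The gripper opens to 85 mm and grips with 20 to 120 N. Pads are 22 mm wide; open, the fingers measure 114 mm over their backs; the gripper's body (76 mm by 85 mm) begins 54 mm behind the grasp point. The pads swing forward as they close: fully open they stand 13 mm farther back than shut.
Start: joints at [1.135, 0.307, 1.506, -0, 1.328, -0.073], TCP at [203.549, 537.772, 239.305] pointing down, gripper open.
Joint ranges: [-3.12, 3.12], [-1.05, 2.28], [0.14, 2.33], [-1.42, 4.57], [0.1, 2.73], [-2.68, 2.68]. Speed limits (rad/s): [2.57, 2.57, 3.14, 3.14, 3.14, 3.14].

### API

Orientations are given as [roll, pitch, yaw] about the fixed x, y, z axes, in that order (R = Rz(yaw) Ry(pitch) Rx(roll)).
In Python, from plant import telemetry, imaging, env gives the robot as it stands.
- The arm moves only by the shell command python3 -m pendant 'ROWS' [FORCE]. ROWS is JSON, a list of rows, each a list of 7 numbers: the shift along the world's x, y, z in units of 0.6 m (1.0 is 0.6 m), then the turn, a rotation vector about the world's x, y, z in units of 120 degrees (1.0 is 120 degrees), then the opening, from 0 (shut) to 1 (fully open). In form: [[tx, ty, tz, ax, ay, az, grip], ...]. A call has 1 to 8 rows; each row shifts and turns the commanded pose from where the row before left it; what a row does not reach is not made up. A row lasts 1/10 s, in which the tool goes at most 50 mm and 8.59 degrees, less where a joint would pass 70% of its speed; a pose out of reach is approached as far as the arm can. A call with a number of a shift or a turn outside -1 to 1 is refused whole. A call with a gripper value outside its range is refused whole. The fingers move at their own pace and stop on an object; FORCE is the grip in N (left out, the last holds). Time passes only in rows, so rows that do not move let the fingers close. It gives the time, the measured TCP pose, the force, the opening and the grip force at its end, in the units of the state.
- telemetry.state(): the state, without advancing time (a new reading comes with each control period).
- imaging.capture(name): name is "scene" or "top" or "wrist"; returns a dict with "img" (480x640x3 uint8, red, green, blue), "z_map" (480x640 float32, mm along the optical axis (not along the pixel's ray), 0 where there is no reading), "fx", "fy", "cx", "cy" (pixels), "dist" ([k1, k2, p1, p2, k3] as OpenCV has them; the pictures are not rectified), "R" (3x3) and "t" (3): a world point X has camera coordinates R X + t. Camera axes: x right, y down, z forward; pixel columns grow to the right and rows downward; lengths in mm; the calibration is good to about 2 mm. A picture is of the moment at which its call begins.
- env.close_job(): hands the job in; it is judged then, once.
The state is a dict: "t": time; "joint_positions": joint angles; "joint_velocities": joint speeds; "joint_efforts": joint torques, N m; "eef_pos": TCP position; "tcp_rot": TCP orientation; "wrist_force": force on the tool from outside, world axes, zero at the start; "moment": the same for the moment, N m; "gripper_width": finger opening in mm; "grasp_force": force on a finger pad.
Only numpy, scipy, OpenCV 4.12 (cv2) and the standard library are available. Lean on these libraries where they do the work, as an engineer would, in place of code of your own. Each camera call takes 0.05 s, during which the arm holds its last target. There are 200 camera calls.

### The job

Sort the five loose parts on the desk away with their own kind: the control knob flat on its skirt in the tray that already holds knobs, both cable plugs standing upright in the tray that already holds plugs, and the two ferrite ring cores flat over the dowel of the wooden stand, the large one at the bottom and the small one on top of it. Knob and plugs go on the tray's floor beside the stock, not on top of it, and ferrite is brittle, so lower the cores all the way down and do not let them drop. Leave the computer mouse and the reel of solder where they are.

Things in the scene. Friction and masses are not known exactly. Their poses are not given: they have to be found in the camera images.
- core_large: The larger of two dark grey ferrite ring cores (toroids), lying flat: 61 mm outside diameter, 35.5 mm hole, 12.7 mm high, about 110 g. Origin: centre of its underside; z is the ring's axis.
- core_small: The smaller dark grey ferrite ring core, lying flat: 40 mm outside diameter, 24 mm hole, 14.5 mm high, about 50 g. Origin: centre of its underside; z is the ring's axis.
- knob: Black skirted control knob with an aluminium disc and a dark pointer line on top, lying on its skirt: skirt 38 mm in diameter and 3 mm high, fluted grip 32 mm in diameter tapering to 30 mm, 22 mm high in all, about 30 g. Origin: centre of its underside; z up through its top face.
- plug_a: Nickel-plated coaxial cable plug, standing upright on its open coupling ring: the ring is 18.5 mm in diameter and 18 mm high, above it the body narrows to 15.6 mm (up to 30 mm) and then to an 11.6 mm cable neck; 40 mm tall in all, about 30 g. Origin: centre of its underside; z up along its axis. One of two alike.
- plug_b: Nickel-plated coaxial cable plug, standing upright on its open coupling ring: the ring is 18.5 mm in diameter and 18 mm high, above it the body narrows to 15.6 mm (up to 30 mm) and then to an 11.6 mm cable neck; 40 mm tall in all, about 30 g. Origin: centre of its underside; z up along its axis. The other of the two.
- knob_tray: Shallow light grey parts tray, 125 mm (its x) by 140 mm (its y), rim 14 mm high, walls and floor 3 mm thick; it stands fast on the desk, rotated by up to 0.4 rad. Origin: centre of its underside. Along its far (+x) side stand two knobs exactly like the loose one (centres at local x = 38 mm, y = -34 and +34 mm), which do not move; the rest of its floor, the near side from local x = -59 mm to 19 mm over the whole width, is free.
- plug_tray: Shallow light grey parts tray, 125 mm (its x) by 140 mm (its y), rim 14 mm high, walls and floor 3 mm thick; it stands fast on the desk, rotated by up to 0.4 rad. Origin: centre of its underside. Along its far (+x) side stand four plugs exactly like the loose ones (centres at local x = 44 mm, y = -45, -15, 15 and 45 mm), which do not move; the rest of its floor, the near side from local x = -59 mm to 34 mm over the whole width, is free.
- core_stand: Dark wooden stand for ring cores: a square base 90 x 90 x 14 mm with an upright round dowel in its middle, 8 mm thick, whose rounded top is 54 mm above the desk (40 mm above the base). It stands fast on the desk, rotated by up to 0.4 rad. Origin: centre of its underside, on the dowel's axis; z up.
- solder_reel: Reel of solder standing on its flange among the parts: black flanges 54 mm in diameter, silvery winding between them, 42 mm tall, 250 g. A bystander. Origin: centre of its underside.
- mouse: Black and grey computer mouse, 110 x 56 x 36 mm (its length along its x), to the right of the parts. A bystander. Origin: centre of its underside.
Not all that is in view belongs to the job. What is shaped like the core_small but pink is not meant.

How it is judged:
By the outcome, as a careful person would: the job done as asked, in the order asked, and still so for the second after the job is handed in, with the robot touching nothing.
It also fails if it takes over 122 s, if anything falls off the work surface, if the arm or the gripper's body presses on something with over 40 N, if the wrist force passes 120 N, or if a joint passes its speed limit or range.

## Working session

There is one attempt and no reset: what is moved stays moved. The work goes in short steps, Python scripts to look and compute and a shell command to move; the robot and the scene stay as the last step left them, time stands still between calls to the robot, and variables do not carry over. Pictures are saved under pics/ and viewed, at most 16 in all, crops included, and the job is handed in when it is done.

```bash
ls; mkdir -p pics
cat > h.py <<'E'
import cv2, numpy as np
from plant import telemetry, imaging, env
def cap(n, f=None):
    c=imaging.capture(n)
    if f: cv2.imwrite('pics/'+f,c['img'][:,:,::-1])
    np.savez('last_'+n,**c)
    return c
def K(c): return np.array([[c['fx'],0,c['cx']],[0,c['fy'],c['cy']],[0,0,1.]])
def px2w(c,u,v,z):
    p=cv2.undistortPoints(np.array([[[u,v]]],float),K(c),np.array(c['dist'],float)).ravel()
    R=np.array(c['R']);t=np.array(c['t']);o=-R.T@t;d=R.T@np.array([p[0],p[1],1.])
    return o+d*(z-o[2])/d[2]
def cloud(c):
    z=c['z_map'];v,u=np.mgrid[0:480,0:640]
    p=cv2.undistortPoints(np.stack([u,v],-1).reshape(-1,1,2).astype(float),K(c),np.array(c['dist'],float)).reshape(480,640,2)
    P=np.dstack([p*z[...,None],z]);P[z==0]=np.nan
    return (P-np.array(c['t']))@np.array(c['R'])
E
python3 - <<'E'
from h import *
for n in('top','scene'):
    c=cap(n,n+'0.png'); print(n,-np.array(c['R']).T@c['t'],c['fx'])
print(telemetry.state())
E
```

```text
pics
top [ 324.49249063   -8.79048878 1152.36186339] 531.5073054893493
scene [ 966.97819413 -730.68711864  661.58446897] 534.8942557903903
{'t': 0.1, 'joint_positions': array([ 1.13552169e+00,  3.07511554e-01,  1.50755770e+00, -4.80750737e-05,
        1.32840397e+00, -7.35054233e-02]), 'joint_velocities': array([ 3.10400195e-04, -1.03940877e-03, -1.70529417e-03, -2.60186373e-03,
       -7.75692136e-04,  1.21017324e-05]), 'joint_efforts': array([-9.68876957e-04, -4.58530176e+01, -2.52609175e+01, -2.39032533e-04,
        5.65640294e-03,  7.16111202e-06]), 'eef_pos': array([203.2883112 , 537.20033557, 238.45985191]), 'tcp_rot': array([-3.13971374e+00, -9.15856695e-05,  2.77983494e+00]), 'wrist_force': array([0.2699205 , 0.01125253, 0.05733369]), 'moment': array([-0.00010357, -0.03995451, -0.04944376]), 'grasp_force': 0.0, 'gripper_width': 85.35439066320914}
```

View pics/top0.png

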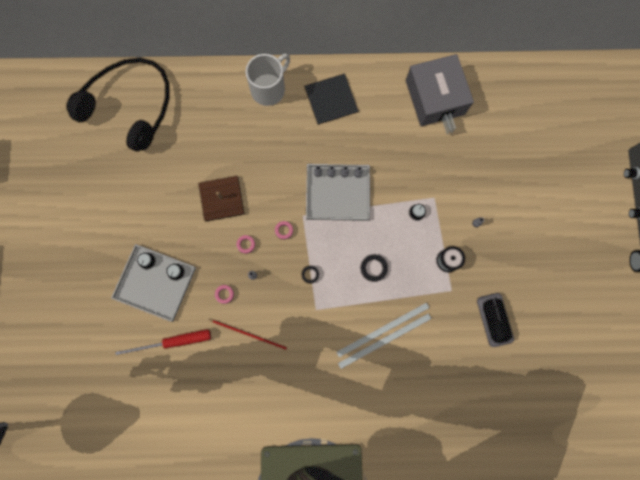

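View pics/scene0.png

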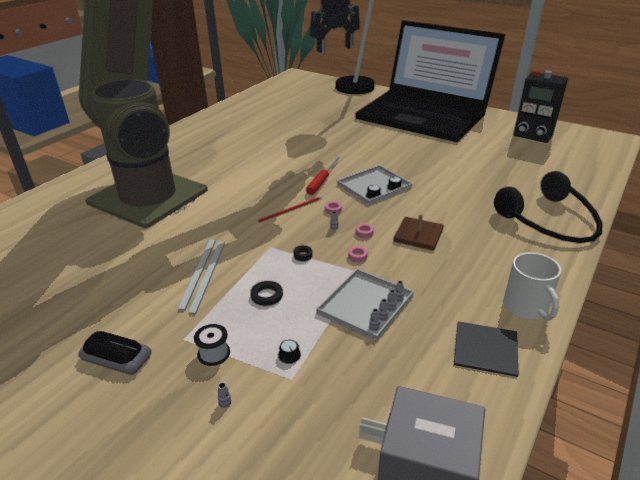

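The top view (up = +x, left = +y) shows the large core at (374,267), small core at (311,274), knob at (418,211), and plugs at (253,275) and (478,222). The knob tray is at (155,283), the plug tray at (339,193), the stand at (222,198), the reel at (451,259) and the mouse at (495,320). The pink rings are decoys. Next I'll measure them with the depth map.

Run:
```python
from h import *
c=dict(np.load('last_top.npz'));W=cloud(c);rgb=c['img'].astype(int)
def win(name,u,v,r,lo,hi):
    w=W[v-r:v+r+1,u-r:u+r+1].reshape(-1,3);m=(w[:,2]>lo)&(w[:,2]<hi);p=w[m]
    if len(p)<4: print(name,len(p),px2w(c,u,v,(lo+hi)/2).round(1));return
    (x,y),rad=cv2.minEnclosingCircle(p[:,:2].astype(np.float32))
    print(name,len(p),'med',p.mean(0).round(1),'circ',round(x,1),round(y,1),round(rad,1),'z',np.percentile(p[:,2],[10,90]).round(1),'rect',cv2.minAreaRect(p[:,:2].astype(np.float32)))
win('large',374,267,18,6,20);win('small',311,274,13,7,22)
win('knob',418,211,14,12,30);win('pa',253,275,11,20,50);win('pa2',253,275,11,8,50);win('pb',478,222,11,20,50)
win('pb2',478,222,11,8,50)
win('stand',222,198,30,9,18);win('dowel',222,198,25,25,60)
win('ktray',155,283,46,8,16.5);win('k1',147,260,12,19,40);win('k2',176,271,12,19,40)
win('ptray',339,193,38,8,16.5);win('ps',339,172,30,22,50)
win('reel',451,259,18,25,60);win('mouse',495,320,32,10,60)
print('desk',np.nanmedian(W[300:340,430:470,2]))
# pixel based
for n,u,v,z in [('large',374,267,12.7),('small',311,274,14.5),('knob',418,211,22)]: print(n,px2w(c,u,v,z).round(1))
i=c['img'][:,:,::-1]
cv2.imwrite('pics/cropL.png',cv2.resize(i[155:325,105:265],None,fx=3.5,fy=3.5,interpolation=3))
cv2.imwrite('pics/cropR.png',cv2.resize(i[160:290,300:500],None,fx=4,fy=4,interpolation=3))
```

```text
large 452 med [ 467.  -143.9   13.4] circ 470.3 -151.4 50.8 z [ 9.5 16.7] rect ((468.4451904296875, -146.16683959960938), (78.9361343383789, 78.95873260498047), 88.46556854248047)
small 187 med [454.7  -5.2  15. ] circ 456.3 -4.3 29.7 z [11.5 18.3] rect ((451.4647521972656, -5.291707992553711), (47.457366943359375, 50.29871368408203), 65.89616394042969)
knob 178 med [ 588.3 -243.9   23.1] circ 589.8 -244.0 17.2 z [17.4 27.1] rect ((589.7711181640625, -244.9328155517578), (31.419878005981445, 31.077354431152344), 18.183002471923828)
pa 51 med [454.7 117.1  35.2] circ 455.9 118.5 8.5 z [22.1 44.1] rect ((455.08245849609375, 118.15428161621094), (14.12965202331543, 14.957356452941895), 45.16178512573242)
pa2 64 med [454.6 116.4  31.1] circ 457.7 114.6 12.3 z [16.2 44. ] rect ((457.8001403808594, 116.48876190185547), (14.587671279907227, 23.135086059570312), 69.63396453857422)
pb 62 med [ 560.9 -371.9   34.4] circ 561.4 -372.4 8.3 z [22.8 43.1] rect ((561.877197265625, -372.6883850097656), (15.650490760803223, 13.023948669433594), 33.48173904418945)
pb2 82 med [ 560.4 -371.5   29.8] circ
[... 1127 characters left out ...]
85472106933594, 155.25904846191406), 86.44447326660156)
ps 230 med [678.9 -72.9  36.5] circ 682.0 -72.3 52.7 z [24.3 45.8] rect ((679.7648315429688, -72.21400451660156), (105.42374420166016, 14.970468521118164), 88.38554382324219)
reel 502 med [ 480.2 -306.8   43.9] circ 480.8 -307.3 27.0 z [41.2 46.5] rect ((480.7318420410156, -307.256591796875), (51.448612213134766, 53.29307174682617), 42.23638916015625)
mouse 1397 med [ 350.1 -392.2   30.1] circ 350.3 -396.9 58.0 z [18.5 38.8] rect ((350.4754943847656, -397.46868896484375), (110.31704711914062, 58.57490921020508), 11.836511611938477)
desk 1.9205034396924747
large [ 467.3 -145.    12.7]
small [454.6  -8.6  14.5]
knob [ 587.3 -245.    22. ]
```

View pics/cropL.png

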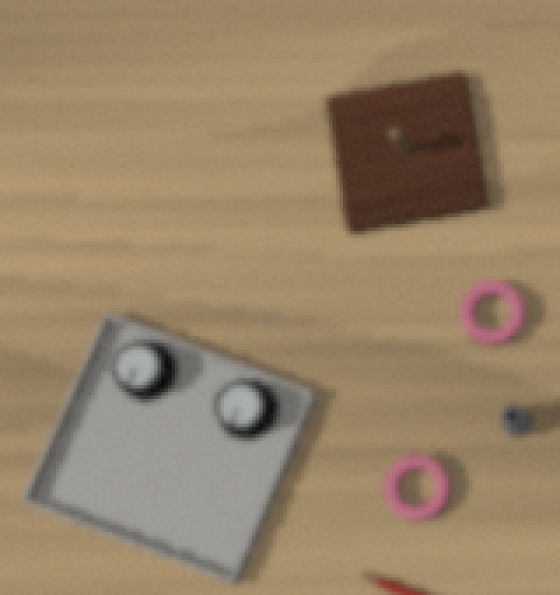

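View pics/cropR.png

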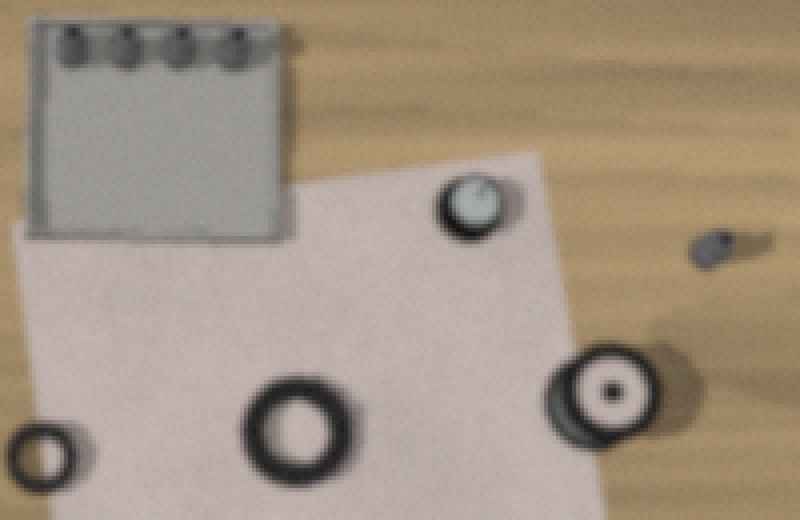

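The crops agree with the depth estimates: the knob is at about (588,-245) and the knob tray has yaw of about -0.37, which matches the current finger direction. I'll go to the knob first.

```bash
cat > d.py <<'E'
import sys; from h import *
x,y,z,n=map(float,sys.argv[1:5]); s=telemetry.state(); d=np.array([x,y,z])-s['eef_pos']
print('t',round(s['t'],1),'tcp',s['eef_pos'].round(1),'rot',s['tcp_rot'].round(3),'w',round(s['gripper_width'],1),'gf',round(s['grasp_force'],1),'F',s['wrist_force'].round(1),'d',d.round(1),'rows',(d/600/n).round(4))
E
R='[0.0515,-0.043,0,0,0,0,1]'
python3 -m pendant '[[0.0515,-0.043,0,0,0,0,1],[0.0515,-0.043,0,0,0,0,1],[0.0515,-0.043,0,0,0,0,1],[0.0515,-0.043,0,0,0,0,1],[0.0515,-0.043,0,0,0,0,1],[0.0515,-0.043,0,0,0,0,1],[0.0515,-0.043,0,0,0,0,1],[0.0515,-0.043,0,0,0,0,1]]'
python3 -m pendant '[[0.033,-0.0604,0,0,0,0,1],[0.033,-0.0604,0,0,0,0,1],[0.033,-0.0604,0,0,0,0,1],[0.033,-0.0604,0,0,0,0,1],[0.033,-0.0604,0,0,0,0,1],[0.033,-0.0604,0,0,0,0,1],[0.033,-0.0604,0,0,0,0,1],[0.033,-0.0604,0,0,0,0,1]]'
python3 -m pendant '[[-0.0046,-0.0594,-0.01,0,0,0,1],[-0.0046,-0.0594,-0.01,0,0,0,1],[-0.0046,-0.0594,-0.01,0,0,0,1],[-0.0046,-0.0594,-0.01,0,0,0,1],[-0.0046,-0.0594,-0.01,0,0,0,1],[-0.0046,-0.0594,-0.01,0,0,0,1],[-0.0046,-0.0594,-0.01,0,0,0,1],[-0.0046,-0.0594,-0.01,0,0,0,1]]'
python3 -m pendant '[[0,0,0,0,0,0,1],[0,0,0,0,0,0,1]]'
python3 d.py 588 -245 120 4; python3 -c "
from h import *
c=cap('wrist','w1.png');print(-np.array(c['R']).T@c['t']);W=cloud(c);m=(W[...,2]>15)&(W[...,2]<32)&(abs(W[...,0]-588)<35)&(abs(W[...,1]+245)<35);p=W[m];print(len(p));print(p.mean(0),cv2.minEnclosingCircle(p[:,:2].astype(np.float32)))"
```

```text
t: 0.9
eef_pos: [451.6, 330.0, 238.9]
tcp_rot: [-3.141, -0.001, 2.78]
wrist_force: [0.7, -0.1, 0.1]
gripper_width: 85.6
grasp_force: 0.0
t: 1.7
eef_pos: [609.4, 39.9, 238.8]
tcp_rot: [-3.141, -0.001, 2.78]
wrist_force: [1.6, 0.3, 0.2]
gripper_width: 85.4
grasp_force: 0.0
t: 2.5
eef_pos: [586.4, -245.0, 190.5]
tcp_rot: [3.141, -0.001, 2.78]
wrist_force: [0.9, 0.4, -0.0]
gripper_width: 85.4
grasp_force: 0.0
t: 2.7
eef_pos: [586.4, -244.2, 190.4]
tcp_rot: [3.141, -0.002, 2.778]
wrist_force: [0.5, -0.2, -0.4]
gripper_width: 85.1
grasp_force: 0.0
t 2.7 tcp [ 586.4 -244.2  190.4] rot [ 3.141e+00 -2.000e-03  2.778e+00] w 85.1 gf 0.0 F [ 0.5 -0.2 -0.4] d [  1.6  -0.8 -70.4] rows [ 0.0006 -0.0004 -0.0293]
[ 523.08458776 -219.52848505  324.25478385]
917
[ 586.78971978 -242.77070009   21.09367267] ((587.5849609375, -243.01565551757812), 16.40230941772461)
```

View pics/w1.png

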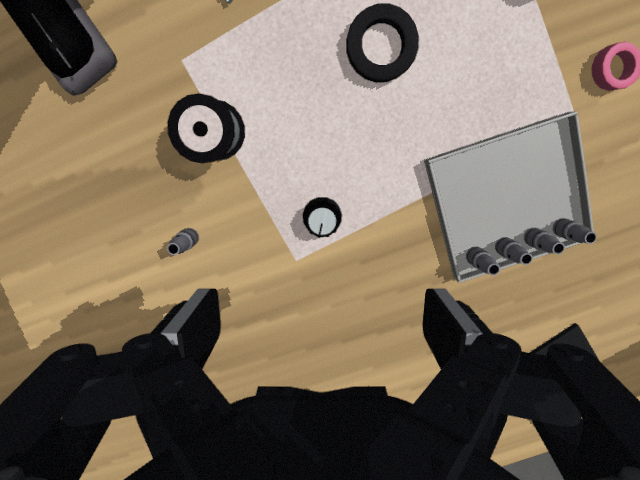

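The wrist view shows the knob at (322,216), which puts it at about (587.5,-243). Nothing is near it, so I'll descend and grip.

```bash
python3 -c "
from h import *
c=dict(np.load('last_wrist.npz'));W=cloud(c)
def f(n,x,y,r,lo,hi):
    m=(W[...,2]>lo)&(W[...,2]<hi)&(np.hypot(W[...,0]-x,W[...,1]-y)<r);p=W[m];(a,b),q=cv2.minEnclosingCircle(p[:,:2].astype(np.float32));print(n,len(p),p.mean(0).round(1),round(a,1),round(b,1),round(q,1))
f('large',467,-145,40,7,22);f('pb',561,-372,18,33,48);f('reel',480,-307,32,36,50)
for y in(-118,-88,-58,-28):f('s',681,y,13,33,50)
" 
python3 -m pendant '[[0.001,0.001,-0.047,0,0,0,0.7],[0.001,0.001,-0.047,0,0,0,0.7],[0,0,-0.047,0,0,0,0.7],[0,0,-0.047,0,0,0,0.7],[0,0,-0.047,0,0,0,0.7],[0,0,-0.03,0,0,0,0.7],[0,0,-0.03,0,0,0,0.7],[0,0,0,0,0,0,0.7]]' 30
python3 -m pendant '[[0,0,0,0,0,0,0.2],[0,0,0,0,0,0,0.2],[0,0,0,0,0,0,0.2],[0,0,0,0,0,0,0.2],[0,0,0,0,0,0,0.2],[0,0,0,0,0,0,0.2],[0,0,0,0,0,0,0.2],[0,0,0,0,0,0,0.2]]' 30
python3 d.py 588 -245 120 4
```

```text
large 3005 [ 464.7 -143.    11.5] 465.3 -142.5 30.8
pb 164 [ 560.1 -371.5   38.5] 559.9 -372.6 6.3
reel 3644 [ 478.4 -305.    41.3] 478.8 -305.5 27.3
s 228 [ 676.6 -116.    39.8] 677.3 -115.1 7.2
s 237 [677.8 -86.3  39.3] 678.3 -85.9 7.5
s 230 [678.6 -56.6  39.6] 679.7 -55.4 7.2
s 249 [679.6 -26.5  39.5] 680.7 -25.3 7.4
t: 3.55
eef_pos: [586.7, -239.8, 12.1]
tcp_rot: [3.141, -0.005, 2.782]
wrist_force: [0.1, -0.4, 0.2]
gripper_width: 59.6
grasp_force: 0.0
t: 4.35
eef_pos: [589.4, -242.6, 15.8]
tcp_rot: [3.141, 0.003, 2.779]
wrist_force: [0.3, 1.8, 5.9]
gripper_width: 29.5
grasp_force: 30.2
t 4.3 tcp [ 589.4 -242.6   15.8] rot [3.141e+00 3.000e-03 2.779e+00] w 29.5 gf 30.2 F [0.3 1.8 5.9] d [ -1.4  -2.4 104.2] rows [-0.0006 -0.001   0.0434]
```

```bash
python3 -m pendant '[[0,0,0.02,0,0,0,0.2],[0,0,0.04,0,0,0,0.2],[0,0,0.04,0,0,0,0.2],[0,0,0.04,0,0,0,0.2],[0,0,0.04,0,0,0,0.2],[0,0,0,0,0,0,0.2]]'
python3 -m pendant '[[0.0025,0.059,0,0,0,0,0.2],[0.0025,0.059,0,0,0,0,0.2],[0.0025,0.059,0,0,0,0,0.2],[0.0025,0.059,0,0,0,0,0.2],[0.0025,0.059,0,0,0,0,0.2],[0.0025,0.059,0,0,0,0,0.2],[0.0025,0.059,0,0,0,0,0.2],[0.0025,0.059,0,0,0,0,0.2]]'
python3 -m pendant '[[-0.0367,0.0619,0,0,0,0,0.2],[-0.0367,0.0619,0,0,0,0,0.2],[-0.0367,0.0619,0,0,0,0,0.2],[-0.0367,0.0619,0,0,0,0,0.2],[-0.0367,0.0619,0,0,0,0,0.2],[-0.0367,0.0619,0,0,0,0,0.2],[-0.0367,0.0619,0,0,0,0,0.2],[-0.0367,0.0619,0,0,0,0,0.2]]'
python3 -m pendant '[[0,0,0,0,0,0,0.2],[0,0,0,0,0,0,0.2]]'
python3 d.py 424 337 20 4; python3 -c "
from h import *
c=cap('wrist','w2.png')
W=cloud(c)
for x,y in((492,347),(467,283)):
    m=(W[...,2]>18)&(W[...,2]<35)&(np.hypot(W[...,0]-x,W[...,1]-y)<22);p=W[m];print(len(p),p.mean(0))"
```

```text
t: 4.95
eef_pos: [590.5, -243.9, 126.8]
tcp_rot: [-3.14, 0.008, 2.78]
wrist_force: [0.8, -0.3, 0.7]
gripper_width: 29.5
grasp_force: 29.7
t: 5.75
eef_pos: [599.5, 41.9, 121.7]
tcp_rot: [-3.141, -0.001, 2.78]
wrist_force: [0.8, 0.4, -0.1]
gripper_width: 29.4
grasp_force: 29.8
t: 6.55
eef_pos: [422.6, 338.6, 121.8]
tcp_rot: [-3.14, -0.0, 2.78]
wrist_force: [0.7, -0.3, -0.0]
gripper_width: 29.5
grasp_force: 29.8
t: 6.75
eef_pos: [423.1, 338.2, 121.8]
tcp_rot: [-3.14, -0.0, 2.783]
wrist_force: [-0.8, -0.8, -0.9]
gripper_width: 29.3
grasp_force: 29.8
t 6.8 tcp [423.1 338.2 121.8] rot [-3.14  -0.     2.783] w 29.3 gf 29.8 F [-0.8 -0.8 -0.9] d [   0.9   -1.2 -101.8] rows [ 0.0004 -0.0005 -0.0424]
23 [495.39345749 338.02659474  23.93240081]
17 [477.68931211 292.26391257  23.76059579]
```

View pics/w2.png

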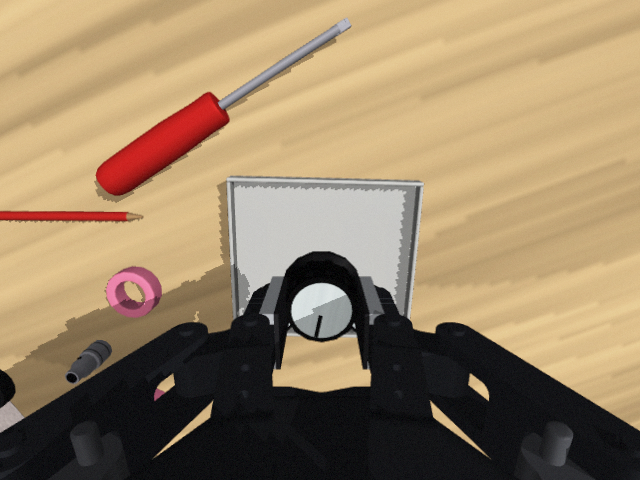

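The wrist view shows the knob upright in the grip at (322,308), above the free floor of the knob tray. I'll lower it.

```bash
python3 -m pendant '[[0,0,-0.04,0,0,0,0.2],[0,0,-0.04,0,0,0,0.2],[0,0,-0.04,0,0,0,0.2],[0,0,-0.035,0,0,0,0.2],[0,0,-0.005,0,0,0,0.2],[0,0,-0.003,0,0,0,0.2],[0,0,0,0,0,0,0.2],[0,0,0,0,0,0,0.2]]'
python3 -m pendant '[[0,0,-0.003,0,0,0,0.2],[0,0,0,0,0,0,0.2],[0,0,0,0,0,0,0.2]]'
python3 -m pendant '[[0,0,-0.002,0,0,0,0.2],[0,0,0,0,0,0,0.2],[0,0,0,0,0,0,0.2]]'
```

```text
t: 7.6
eef_pos: [425.1, 338.0, 25.6]
tcp_rot: [3.14, 0.001, 2.779]
wrist_force: [0.0, -0.0, 1.3]
gripper_width: 28.9
grasp_force: 29.8
t: 7.9
eef_pos: [424.2, 338.0, 23.1]
tcp_rot: [3.141, 0.0, 2.78]
wrist_force: [-0.2, -0.2, -0.7]
gripper_width: 29.5
grasp_force: 29.8
t: 8.2
eef_pos: [424.0, 337.9, 21.4]
tcp_rot: [-3.141, -0.0, 2.78]
wrist_force: [-0.2, 0.2, -0.6]
gripper_width: 29.6
grasp_force: 29.8
```

```bash
python3 -m pendant '[[0,0,-0.003,0,0,0,0.2],[0,0,0,0,0,0,0.2],[0,0,0,0,0,0,0.2]]'
python3 -m pendant '[[0,0,-0.002,0,0,0,0.2],[0,0,0,0,0,0,0.2],[0,0,0,0,0,0,0.2]]'
```

```text
t: 8.5
eef_pos: [424.0, 337.8, 19.6]
tcp_rot: [-3.141, -0.0, 2.78]
wrist_force: [0.8, -0.8, -0.5]
gripper_width: 29.5
grasp_force: 29.8
t: 8.8
eef_pos: [424.2, 337.9, 18.8]
tcp_rot: [3.141, 0.0, 2.78]
wrist_force: [-0.6, -0.9, 3.3]
gripper_width: 29.6
grasp_force: 30.1
```

Contact is confirmed. I'll release the knob, rise, and go to plug_a.

```bash
python3 -m pendant '[[0,0,0,0,0,0,0.55],[0,0,0,0,0,0,0.55],[0,0,0,0,0,0,0.55],[0,0,0,0,0,0,0.55],[0,0,0.02,0,0,0,0.55],[0,0,0.05,0,0,0,0.55],[0,0,0.06,0,0,0,0.55],[0,0,0.06,0,0,0,0.55]]'
python3 -m pendant '[[0.0065,-0.046,0.015,0,0,0,0.55],[0.0065,-0.046,0.015,0,0,0,0.55],[0.0065,-0.046,0.015,0,0,0,0.55],[0.0065,-0.046,0.015,0,0,0,0.55],[0.0065,-0.046,0,0,0,0,0.55],[0.0065,-0.046,0,0,0,0,0.55],[0.0065,-0.046,0,0,0,0,0.55],[0.0065,-0.046,0,0,0,0,0.55]]'
python3 -m pendant '[[0,0,0,0,0,0,0.55],[0,0,0,0,0,0,0.55]]'
python3 d.py 455 117 20 8; python3 -c "
from h import *
c=cap('wrist','w3.png')
W=cloud(c)
m=(W[...,2]>33)&(W[...,2]<48)&(np.hypot(W[...,0]-455,W[...,1]-117)<22);p=W[m];print(len(p),p.mean(0),cv2.minEnclosingCircle(p[:,:2].astype(np.float32)))
m=(W[...,2]>6)&(W[...,2]<30)&(np.hypot(W[...,0]-455,W[...,1]+6)<32);p=W[m];print(len(p),p.mean(0),cv2.minEnclosingCircle(p[:,:2].astype(np.float32)))"
```

```text
t: 9.6
eef_pos: [423.8, 337.6, 134.2]
tcp_rot: [-3.141, -0.0, 2.78]
wrist_force: [0.8, 0.5, -0.4]
gripper_width: 47.0
grasp_force: 0.0
t: 10.4
eef_pos: [455.3, 115.9, 169.5]
tcp_rot: [3.141, 0.001, 2.78]
wrist_force: [0.1, 0.3, 0.1]
gripper_width: 47.3
grasp_force: 0.0
t: 10.6
eef_pos: [455.4, 116.7, 169.2]
tcp_rot: [3.141, 0.001, 2.778]
wrist_force: [0.3, -0.2, -0.2]
gripper_width: 46.7
grasp_force: 0.0
t 10.6 tcp [455.4 116.7 169.2] rot [3.141e+00 1.000e-03 2.778e+00] w 46.7 gf 0.0 F [ 0.3 -0.2 -0.2] d [  -0.4    0.3 -149.2] rows [-0.0001  0.0001 -0.0311]
177 [453.18837637 121.03222118  39.10004341] ((453.6861267089844, 120.91334533691406), 5.831167697906494)
1104 [452.56763079  -2.21079973  12.57217515] ((453.4853515625, -3.1918792724609375), 20.15755844116211)
```

View pics/w3.png

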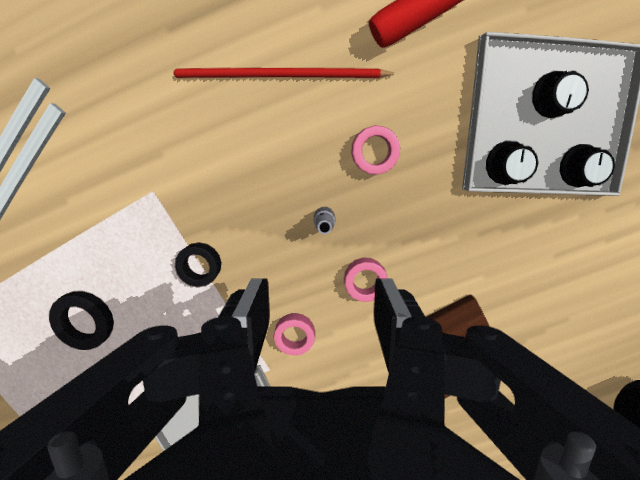

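The knob stands on the free floor of its tray, at (560,93) in the picture. Plug_a is at (324,220), and the pink rings are clear of the finger paths.

```bash
python3 -m pendant '[[-0.0023,0.0047,-0.047,0,0,0,0.55],[0,0,-0.047,0,0,0,0.55],[0,0,-0.047,0,0,0,0.55],[0,0,-0.047,0,0,0,0.55],[0,0,-0.047,0,0,0,0.55],[0,0,-0.025,0,0,0,0.55],[0,0,0,0,0,0,0.55]]'
python3 -m pendant '[[0,0,0,0,0,0,0],[0,0,0,0,0,0,0],[0,0,0,0,0,0,0],[0,0,0,0,0,0,0],[0,0,0,0,0,0,0],[0,0,0,0,0,0,0],[0,0,0,0,0,0,0],[0,0,0,0,0,0,0]]' 30
python3 d.py 455 117 20 8
```

```text
t: 11.35
eef_pos: [452.2, 120.7, 10.7]
tcp_rot: [-3.139, -0.004, 2.781]
wrist_force: [0.2, -0.0, -0.1]
gripper_width: 47.3
grasp_force: 0.0
t: 12.15
eef_pos: [454.8, 120.2, 13.5]
tcp_rot: [3.14, 0.002, 2.779]
wrist_force: [-0.3, 1.4, 6.1]
gripper_width: 16.7
grasp_force: 29.9
t 12.2 tcp [454.8 120.2  13.5] rot [3.140e+00 2.000e-03 2.779e+00] w 16.7 gf 29.9 F [-0.3  1.4  6.1] d [ 0.2 -3.2  6.5] rows [ 0.     -0.0007  0.0014]
```

```bash
python3 -m pendant '[[0,0,0.02,0,0,0,0],[0,0,0.04,0,0,0,0],[0,0,0.05,0,0,0,0],[0,0,0.05,0,0,0,0],[0,0,0,0,0,0,0]]'
python3 -m pendant '[[0.0437,-0.0439,0,0,0,0,0],[0.0437,-0.0439,0,0,0,0,0],[0.0437,-0.0439,0,0,0,0,0],[0.0437,-0.0439,0,0,0,0,0],[0.0437,-0.0439,0,0,0,0,0],[0.0437,-0.0439,0,0,0,0,0],[0,0,0,0,0,0,0],[0,0,0,0,0,0,0]]'
python3 d.py 612 -38 17 4; python3 -c "
from h import *
c=cap('wrist','w4.png')"
```

```text
t: 12.65
eef_pos: [456.8, 120.2, 112.1]
tcp_rot: [3.138, 0.007, 2.78]
wrist_force: [0.8, -0.6, -0.8]
gripper_width: 16.9
grasp_force: 29.5
t: 13.45
eef_pos: [610.7, -38.9, 107.2]
tcp_rot: [-3.141, -0.002, 2.778]
wrist_force: [-0.4, 1.0, -0.4]
gripper_width: 16.7
grasp_force: 29.5
t 13.4 tcp [610.7 -38.9 107.2] rot [-3.141e+00 -2.000e-03  2.778e+00] w 16.7 gf 29.5 F [-0.4  1.  -0.4] d [  1.3   0.9 -90.2] rows [ 0.0005  0.0004 -0.0376]
```

View pics/w4.png

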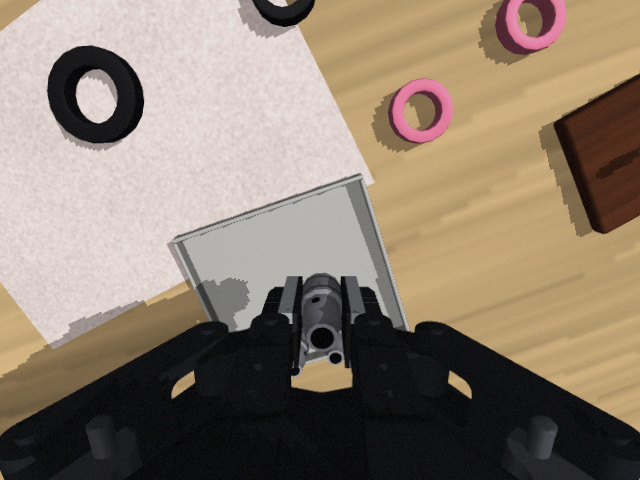

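Plug_a is held upright at about (322,310), above the free floor of the plug tray. I'll lower it.

```bash
python3 -m pendant '[[0,0,-0.04,0,0,0,0],[0,0,-0.04,0,0,0,0],[0,0,-0.04,0,0,0,0],[0,0,-0.02,0,0,0,0],[0,0,-0.005,0,0,0,0],[0,0,-0.003,0,0,0,0],[0,0,0,0,0,0,0],[0,0,0,0,0,0,0]]'
python3 -m pendant '[[0,0,-0.003,0,0,0,0],[0,0,0,0,0,0,0],[0,0,0,0,0,0,0]]'
python3 -m pendant '[[0,0,-0.002,0,0,0,0],[0,0,0,0,0,0,0],[0,0,0,0,0,0,0]]'
```

```text
t: 14.3
eef_pos: [612.1, -38.2, 20.8]
tcp_rot: [3.141, 0.002, 2.78]
wrist_force: [0.2, 0.8, -1.2]
gripper_width: 16.6
grasp_force: 29.5
t: 14.6
eef_pos: [611.3, -38.2, 18.2]
tcp_rot: [3.141, 0.0, 2.78]
wrist_force: [0.1, -0.2, -0.7]
gripper_width: 16.8
grasp_force: 29.5
t: 14.9
eef_pos: [611.2, -38.2, 16.6]
tcp_rot: [-3.142, -0.0, 2.78]
wrist_force: [0.3, -0.5, 0.6]
gripper_width: 16.8
grasp_force: 29.5
```

```bash
python3 -m pendant '[[0,0,-0.002,0,0,0,0],[0,0,0,0,0,0,0],[0,0,0,0,0,0,0]]'
python3 -m pendant '[[0,0,-0.002,0,0,0,0],[0,0,0,0,0,0,0],[0,0,0,0,0,0,0]]'
```

```text
t: 15.2
eef_pos: [611.3, -38.2, 16.5]
tcp_rot: [3.142, 0.0, 2.78]
wrist_force: [-2.6, 1.3, 6.6]
gripper_width: 16.9
grasp_force: 30.2
t: 15.5
eef_pos: [611.3, -38.2, 16.4]
tcp_rot: [3.141, 0.001, 2.78]
wrist_force: [-3.5, -0.5, 14.4]
gripper_width: 17.1
grasp_force: 30.8
```

```bash
python3 -m pendant '[[0,0,0.002,0,0,0,0.32],[0,0,0,0,0,0,0.32],[0,0,0,0,0,0,0.32],[0,0,0,0,0,0,0.32],[0,0,0.02,0,0,0,0.32],[0,0,0.05,0,0,0,0.32],[0,0,0.06,0,0,0,0.4],[0,0,0.06,0,0,0,0.5]]'
python3 -m pendant '[[-0.0106,-0.0696,0.01,0,0,0,0.5],[-0.0106,-0.0696,0.01,0,0,0,0.5],[-0.0106,-0.0696,0.01,0,0,0,0.5],[-0.0106,-0.0696,0.01,0,0,0,0.5],[-0.0106,-0.0696,0,0,0,0,0.5],[-0.0106,-0.0696,0,0,0,0,0.5],[-0.0106,-0.0696,0,0,0,0,0.5],[-0.0106,-0.0696,0,0,0,0,0.5]]'
python3 -m pendant '[[0,0,0,0,0,0,0.5],[0,0,0,0,0,0,0.5]]'
python3 d.py 560 -372 12 8; python3 -c "
from h import *
c=cap('wrist','w5.png')
W=cloud(c)
m=(W[...,2]>33)&(W[...,2]<48)&(np.hypot(W[...,0]-560,W[...,1]+372)<22);p=W[m];print(len(p),p.mean(0),cv2.minEnclosingCircle(p[:,:2].astype(np.float32)))"
```

```text
t: 16.3
eef_pos: [610.9, -38.1, 130.9]
tcp_rot: [-3.141, -0.001, 2.78]
wrist_force: [0.8, -0.1, -0.7]
gripper_width: 42.8
grasp_force: 0.0
t: 17.1
eef_pos: [559.9, -373.9, 154.4]
tcp_rot: [-3.142, 0.001, 2.78]
wrist_force: [0.5, 0.0, -0.5]
gripper_width: 42.7
grasp_force: 0.0
t: 17.3
eef_pos: [559.9, -373.2, 153.8]
tcp_rot: [3.141, -0.0, 2.777]
wrist_force: [0.5, -0.2, 0.5]
gripper_width: 42.5
grasp_force: 0.0
t 17.3 tcp [ 559.9 -373.2  153.8] rot [ 3.141 -0.     2.777] w 42.5 gf 0.0 F [ 0.5 -0.2  0.5] d [ 1.000e-01  1.200e+00 -1.418e+02] rows [ 0.      0.0003 -0.0295]
200 [ 559.64663692 -372.31527335   38.96243697] ((560.1891479492188, -372.6465759277344), 5.827345848083496)
```

View pics/w5.png

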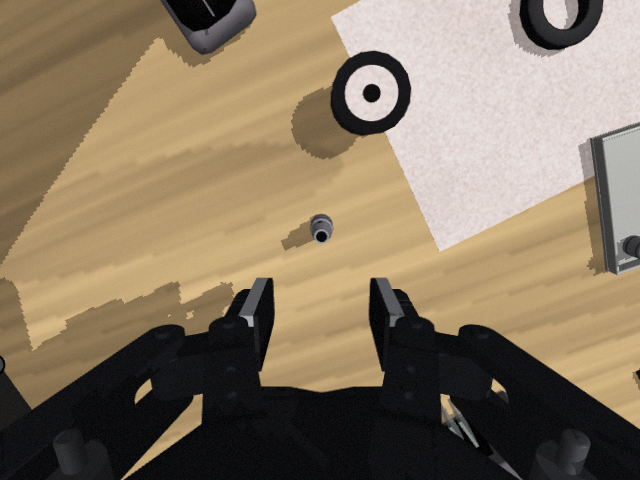

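Plug_b is at (321,228), directly below the tool, and the reel at (371,93) is well clear. I'll grip and lift.

```bash
python3 -m pendant '[[0,0.001,-0.047,0,0,0,0.5],[0,0,-0.047,0,0,0,0.5],[0,0,-0.047,0,0,0,0.5],[0,0,-0.047,0,0,0,0.5],[0,0,-0.03,0,0,0,0.5],[0,0,-0.018,0,0,0,0.5],[0,0,0,0,0,0,0.5]]'
python3 -m pendant '[[0,0,0,0,0,0,0],[0,0,0,0,0,0,0],[0,0,0,0,0,0,0],[0,0,0,0,0,0,0],[0,0,0,0,0,0,0],[0,0,0,0,0,0,0],[0,0,0,0,0,0,0]]' 30
python3 -m pendant '[[0,0,0.02,0,0,0,0],[0,0,0.04,0,0,0,0],[0,0,0.05,0,0,0,0],[0,0,0.05,0,0,0,0],[0,0,0,0,0,0,0],[0,0,0,0,0,0,0]]'
python3 d.py 612 -98 108 8
```

```text
t: 18.05
eef_pos: [559.8, -369.4, 10.5]
tcp_rot: [3.14, -0.003, 2.782]
wrist_force: [0.6, -0.3, -0.2]
gripper_width: 42.7
grasp_force: 0.0
t: 18.75
eef_pos: [561.3, -372.2, 13.4]
tcp_rot: [-3.141, 0.003, 2.779]
wrist_force: [-0.1, 0.5, 6.7]
gripper_width: 16.7
grasp_force: 29.8
t: 19.35
eef_pos: [560.6, -372.1, 109.3]
tcp_rot: [-3.141, 0.002, 2.78]
wrist_force: [-1.1, -0.4, -0.0]
gripper_width: 16.8
grasp_force: 29.4
t 19.4 tcp [ 560.6 -372.1  109.3] rot [-3.141e+00  2.000e-03  2.780e+00] w 16.8 gf 29.4 F [-1.1 -0.4 -0. ] d [ 51.4 274.1  -1.3] rows [ 0.0107  0.0571 -0.0003]
```

```bash
python3 -m pendant '[[0.0107,0.0571,0,0,0,0,0],[0.0107,0.0571,0,0,0,0,0],[0.0107,0.0571,0,0,0,0,0],[0.0107,0.0571,0,0,0,0,0],[0.0107,0.0571,0,0,0,0,0],[0.0107,0.0571,0,0,0,0,0],[0.0107,0.0571,0,0,0,0,0],[0.0107,0.0571,0,0,0,0,0]]'
python3 -m pendant '[[0,0,0,0,0,0,0],[0,0,-0.04,0,0,0,0],[0,0,-0.04,0,0,0,0],[0,0,-0.04,0,0,0,0],[0,0,-0.02,0,0,0,0],[0,0,-0.005,0,0,0,0],[0,0,-0.003,0,0,0,0],[0,0,0,0,0,0,0]]'
python3 -m pendant '[[0,0,-0.002,0,0,0,0],[0,0,0,0,0,0,0],[0,0,0,0,0,0,0]]'
python3 -m pendant '[[0,0,-0.002,0,0,0,0],[0,0,0,0,0,0,0],[0,0,0,0,0,0,0]]'
python3 -m pendant '[[0,0,-0.002,0,0,0,0],[0,0,0,0,0,0,0],[0,0,0,0,0,0,0]]'
```

```text
t: 20.15
eef_pos: [610.4, -96.0, 106.2]
tcp_rot: [-3.141, -0.004, 2.78]
wrist_force: [0.7, -0.2, -0.5]
gripper_width: 17.0
grasp_force: 29.4
t: 20.95
eef_pos: [612.3, -98.0, 19.6]
tcp_rot: [3.142, 0.001, 2.78]
wrist_force: [-0.0, 0.3, 0.5]
gripper_width: 16.8
grasp_force: 29.5
t: 21.25
eef_pos: [612.1, -97.6, 18.6]
tcp_rot: [3.141, 0.001, 2.78]
wrist_force: [-0.0, 0.7, -0.7]
gripper_width: 16.9
grasp_force: 29.5
t: 21.55
eef_pos: [611.7, -97.5, 16.7]
tcp_rot: [-3.142, -0.0, 2.78]
wrist_force: [0.5, 0.1, -0.7]
gripper_width: 16.9
grasp_force: 29.5
t: 21.85
eef_pos: [611.8, -97.6, 16.4]
tcp_rot: [3.142, 0.0, 2.78]
wrist_force: [-2.1, 0.2, 6.1]
gripper_width: 17.5
grasp_force: 30.1
```

Contact again. I'll release and go to the large core.

```bash
python3 -m pendant '[[0,0,0,0,0,0,0.32],[0,0,0,0,0,0,0.32],[0,0,0,0,0,0,0.32],[0,0,0,0,0,0,0.32],[0,0,0.02,0,0,0,0.32],[0,0,0.05,0,0,0,0.32],[0,0,0.06,0,0,0,0.6],[0,0,0.06,0,0,0,1]]'
python3 -m pendant '[[-0.0487,-0.0153,0.01,0,0,0,1],[-0.0487,-0.0153,0.01,0,0,0,1],[-0.0487,-0.0153,0.01,0,0,0,1],[-0.0487,-0.0153,0.01,0,0,0,1],[-0.0487,-0.0153,0,0,0,0,1],[0,0,0,0,0,0,1],[0,0,0,0,0,0,1]]'
python3 d.py 466 -144 12 8; python3 -c "
from h import *
c=cap('wrist','w6.png')
W=cloud(c)
m=(W[...,2]>6)&(W[...,2]<22)&(np.hypot(W[...,0]-466,W[...,1]+144)<45);p=W[m];print(len(p),p.mean(0),cv2.minEnclosingCircle(p[:,:2].astype(np.float32)))
m=(W[...,2]>6)&(W[...,2]<25)&(np.hypot(W[...,0]-453,W[...,1]+5)<30);p=W[m];print(len(p),p.mean(0),cv2.minEnclosingCircle(p[:,:2].astype(np.float32)))"
```

```text
t: 22.65
eef_pos: [611.4, -97.5, 131.1]
tcp_rot: [-3.141, -0.001, 2.78]
wrist_force: [0.6, -0.2, -0.4]
gripper_width: 55.4
grasp_force: 0.0
t: 23.35
eef_pos: [465.6, -143.8, 154.5]
tcp_rot: [3.141, 0.002, 2.779]
wrist_force: [0.4, 0.3, -0.1]
gripper_width: 85.5
grasp_force: 0.0
t 23.4 tcp [ 465.6 -143.8  154.5] rot [3.141e+00 2.000e-03 2.779e+00] w 85.5 gf 0.0 F [ 0.4  0.3 -0.1] d [   0.4   -0.2 -142.5] rows [ 0.0001 -0.0001 -0.0297]
2762 [ 463.72079893 -141.64398821   11.47060847] ((464.53668212890625, -141.98605346679688), 30.28911590576172)
1506 [452.35811896  -4.48352716  12.61562591] ((453.0096435546875, -3.645099639892578), 20.274343490600586)
```

View pics/w6.png

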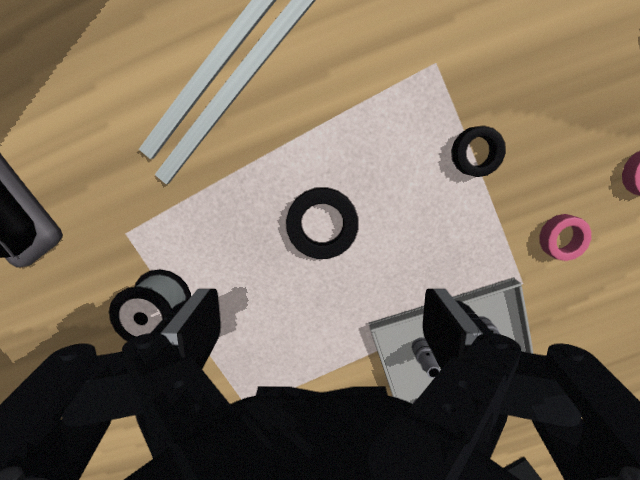

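The large core is at (322,223), about (464.5,-142.5), with clear surroundings. I'll descend and grip it.

```bash
python3 -m pendant '[[-0.001,0.0017,-0.047,0,0,0,1],[0,0,-0.047,0,0,0,1],[0,0,-0.047,0,0,0,1],[0,0,-0.047,0,0,0,1],[0,0,-0.035,0,0,0,1],[0,0,-0.02,0,0,0,1],[0,0,-0.0045,0,0,0,1],[0,0,0,0,0,0,1]]'
python3 -m pendant '[[0,0,0,0,0,0,0.5],[0,0,0,0,0,0,0.5],[0,0,0,0,0,0,0.5],[0,0,0,0,0,0,0.5],[0,0,0,0,0,0,0.5],[0,0,0,0,0,0,0.5]]' 35
python3 d.py 466 -144 12 8
```

```text
t: 24.2
eef_pos: [466.0, -142.3, 4.6]
tcp_rot: [3.141, -0.0, 2.78]
wrist_force: [0.1, 0.1, -0.6]
gripper_width: 85.6
grasp_force: 0.0
t: 24.8
eef_pos: [466.1, -142.7, 6.3]
tcp_rot: [3.141, 0.003, 2.779]
wrist_force: [-0.1, 1.0, 5.4]
gripper_width: 59.1
grasp_force: 36.8
t 24.8 tcp [ 466.1 -142.7    6.3] rot [3.141e+00 3.000e-03 2.779e+00] w 59.1 gf 36.8 F [-0.1  1.   5.4] d [-0.1 -1.3  5.7] rows [-0.     -0.0003  0.0012]
```

```bash
python3 -m pendant '[[0,0,0.01,0,0,0,0.5],[0,0,0.03,0,0,0,0.5],[0,0,0.04,0,0,0,0.5],[0,0,0.05,0,0,0,0.5],[0,0,0.05,0,0,0,0.5],[0,0,0.02,0,0,0,0.5],[0,0,0,0,0,0,0.5]]'
python3 -m pendant '[[0.0268,0.0553,0,0,0,0,0.5],[0.0268,0.0553,0,0,0,0,0.5],[0.0268,0.0553,0,0,0,0,0.5],[0.0268,0.0553,0,0,0,0,0.5],[0.0268,0.0553,0,0,0,0,0.5],[0,0,0,0,0,0,0.5],[0,0,0,0,0,0,0.5]]'
python3 d.py 627 189 126 5; python3 -c "
from h import *
c=cap('wrist','w7.png')
W=cloud(c)
m=(W[...,2]>28)&(W[...,2]<62)&(np.hypot(W[...,0]-627,W[...,1]-189)<12);p=W[m];print(len(p),p.mean(0) if len(p) else '')
m=(W[...,2]>10)&(W[...,2]<20)&(np.hypot(W[...,0]-627,W[...,1]-189)<70);p=W[m];print(len(p),cv2.minAreaRect(p[:,:2].astype(np.float32)))"
```

```text
t: 25.5
eef_pos: [466.4, -143.1, 127.5]
tcp_rot: [-3.141, 0.005, 2.78]
wrist_force: [-0.2, 0.1, -0.2]
gripper_width: 59.1
grasp_force: 38.1
t: 26.2
eef_pos: [544.6, 24.2, 123.8]
tcp_rot: [-3.14, -0.002, 2.782]
wrist_force: [0.2, 0.1, -1.5]
gripper_width: 59.1
grasp_force: 38.3
t 26.2 tcp [544.6  24.2 123.8] rot [-3.140e+00 -2.000e-03  2.782e+00] w 59.1 gf 38.3 F [ 0.2  0.1 -1.5] d [ 82.4 164.8   2.2] rows [0.0275 0.0549 0.0007]
381 [624.25078299 188.32971198  42.65034526]
11463 ((625.66796875, 189.79000854492188), (90.9797134399414, 90.88907623291016), 9.435462951660156)
```

View pics/w7.png

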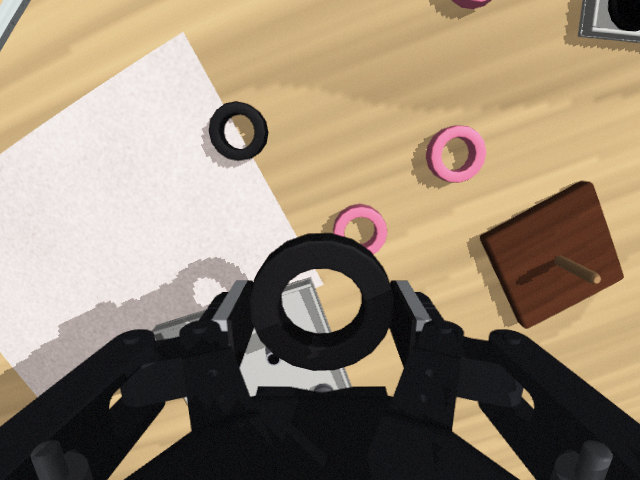

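The core is held flat at (321,301), and the dowel is at about (626,189). I'll move over it and lower.

```bash
python3 -m pendant '[[0.0275,0.0549,0,0,0,0,0.5],[0.0275,0.0549,0,0,0,0,0.5],[0.0275,0.0549,0,0,0,0,0.5],[0.0275,0.0549,0,0,0,0,0.5],[0.0275,0.0549,0,0,0,0,0.5],[0,0,0,0,0,0,0.5],[0,0,0,0,0,0,0.5]]'
python3 -m pendant '[[0,0,-0.03,0,0,0,0.5],[0,0,-0.03,0,0,0,0.5],[0,0,-0.03,0,0,0,0.5],[0,0,-0.025,0,0,0,0.5],[0,0,-0.02,0,0,0,0.5],[0,0,-0.015,0,0,0,0.5],[0,0,-0.01,0,0,0,0.5],[0,0,0,0,0,0,0.5]]'
python3 d.py 627 189 20 5
```

```text
t: 26.95
eef_pos: [627.3, 187.2, 124.1]
tcp_rot: [-3.14, -0.001, 2.78]
wrist_force: [-0.2, -1.5, -1.2]
gripper_width: 59.2
grasp_force: 38.4
t: 27.75
eef_pos: [627.4, 187.9, 28.2]
tcp_rot: [-3.141, -0.001, 2.78]
wrist_force: [0.4, -1.0, -0.7]
gripper_width: 58.7
grasp_force: 38.4
t 27.8 tcp [627.4 187.9  28.2] rot [-3.141e+00 -1.000e-03  2.780e+00] w 58.7 gf 38.4 F [ 0.4 -1.  -0.7] d [-0.4  1.1 -8.2] rows [-0.0001  0.0004 -0.0027]
```

```bash
python3 -m pendant '[[0,0,-0.005,0,0,0,0.5],[0,0,-0.003,0,0,0,0.5],[0,0,0,0,0,0,0.5],[0,0,0,0,0,0,0.5]]'
python3 -m pendant '[[0,0,-0.002,0,0,0,0.5],[0,0,0,0,0,0,0.5],[0,0,0,0,0,0,0.5]]'
python3 -m pendant '[[0,0,-0.002,0,0,0,0.5],[0,0,0,0,0,0,0.5],[0,0,0,0,0,0,0.5]]'
```

```text
t: 28.15
eef_pos: [628.1, 188.3, 24.5]
tcp_rot: [3.141, 0.0, 2.78]
wrist_force: [-0.3, -1.0, -1.7]
gripper_width: 59.1
grasp_force: 38.4
t: 28.45
eef_pos: [627.9, 188.2, 23.0]
tcp_rot: [-3.142, 0.0, 2.78]
wrist_force: [-0.5, -0.6, -0.8]
gripper_width: 59.0
grasp_force: 38.4
t: 28.75
eef_pos: [627.9, 188.1, 21.7]
tcp_rot: [-3.141, -0.0, 2.78]
wrist_force: [-0.4, 1.1, -1.0]
gripper_width: 59.1
grasp_force: 38.4
```

```bash
python3 -m pendant '[[0,0,-0.001,0,0,0,0.5],[0,0,0,0,0,0,0.5],[0,0,0,0,0,0,0.5]]'
python3 -m pendant '[[0,0,-0.001,0,0,0,0.5],[0,0,0,0,0,0,0.5],[0,0,0,0,0,0,0.5]]'
python3 -m pendant '[[0,0,-0.001,0,0,0,0.5],[0,0,0,0,0,0,0.5],[0,0,0,0,0,0,0.5]]'
```

```text
t: 29.05
eef_pos: [627.9, 188.2, 21.2]
tcp_rot: [-3.142, -0.0, 2.78]
wrist_force: [0.6, 0.4, -0.7]
gripper_width: 58.9
grasp_force: 38.4
t: 29.35
eef_pos: [627.9, 188.2, 20.6]
tcp_rot: [-3.142, -0.0, 2.78]
wrist_force: [0.3, 0.1, -1.2]
gripper_width: 58.8
grasp_force: 38.4
t: 29.65
eef_pos: [628.0, 188.2, 20.4]
tcp_rot: [3.141, 0.0, 2.78]
wrist_force: [-0.9, 0.1, 3.3]
gripper_width: 58.4
grasp_force: 38.7
```

Seated. I'll release and go to the small core.

```bash
python3 -m pendant '[[0,0,-0.0005,0,0,0,0.5],[0,0,0,0,0,0,0.9],[0,0,0,0,0,0,0.9],[0,0,0,0,0,0,0.9],[0,0,0,0,0,0,0.9],[0,0,0.04,0,0,0,0.9],[0,0,0.07,0,0,0,0.9],[0,0,0.08,0,0,0,0.9]]'
python3 -m pendant '[[-0.0415,-0.0459,0.005,0,0,0,0.8],[-0.0415,-0.0459,0.005,0,0,0,0.8],[-0.0415,-0.0459,0.005,0,0,0,0.8],[-0.0415,-0.0459,0.005,0,0,0,0.8],[-0.0415,-0.0459,0,0,0,0,0.8],[-0.0415,-0.0459,0,0,0,0,0.8],[-0.0415,-0.0459,0,0,0,0,0.8],[0,0,0,0,0,0,0.8]]'
python3 -m pendant '[[0,0,0,0,0,0,0.8],[0,0,0,0,0,0,0.8]]'
python3 d.py 454 -4.5 7 5; python3 -c "
from h import *
c=cap('wrist','w8.png')
W=cloud(c)
m=(W[...,2]>6)&(W[...,2]<22)&(np.hypot(W[...,0]-453,W[...,1]+4)<30);p=W[m];print(len(p),p.mean(0),cv2.minEnclosingCircle(p[:,:2].astype(np.float32)))
c=cap('top','t2.png');W=cloud(c)
m=(W[...,2]>22)&(W[...,2]<34)&(np.hypot(W[...,0]-628,W[...,1]-188)<45);p=W[m];print(len(p),p.mean(0),cv2.minEnclosingCircle(p[:,:2].astype(np.float32)))
cv2.imwrite('pics/t2c.png',cv2.resize(c['img'][150:320,110:390,::-1],None,fx=2.8,fy=2.8,interpolation=3))
"
```

```text
t: 30.45
eef_pos: [626.5, 187.8, 132.8]
tcp_rot: [-3.139, -0.004, 2.78]
wrist_force: [1.3, -0.7, 0.2]
gripper_width: 77.0
grasp_force: 0.0
t: 31.25
eef_pos: [449.1, -6.7, 145.4]
tcp_rot: [-3.139, -0.004, 2.777]
wrist_force: [0.7, 0.5, -0.5]
gripper_width: 68.6
grasp_force: 0.0
t: 31.45
eef_pos: [454.9, -4.3, 146.0]
tcp_rot: [3.141, 0.002, 2.78]
wrist_force: [-0.1, 0.1, 0.2]
gripper_width: 68.6
grasp_force: 0.0
t 31.4 tcp [454.9  -4.3 146. ] rot [3.141e+00 2.000e-03 2.780e+00] w 68.6 gf 0.0 F [-0.1  0.1  0.2] d [  -0.9   -0.2 -139. ] rows [-0.0003 -0.0001 -0.0463]
1281 [452.40852249  -2.77574499  12.93781505] ((453.2641906738281, -3.1095006465911865), 20.002403259277344)
416 [628.27727883 186.79977639  27.65172292] ((628.9352416992188, 187.26519775390625), 30.728961944580078)
```

View pics/t2c.png

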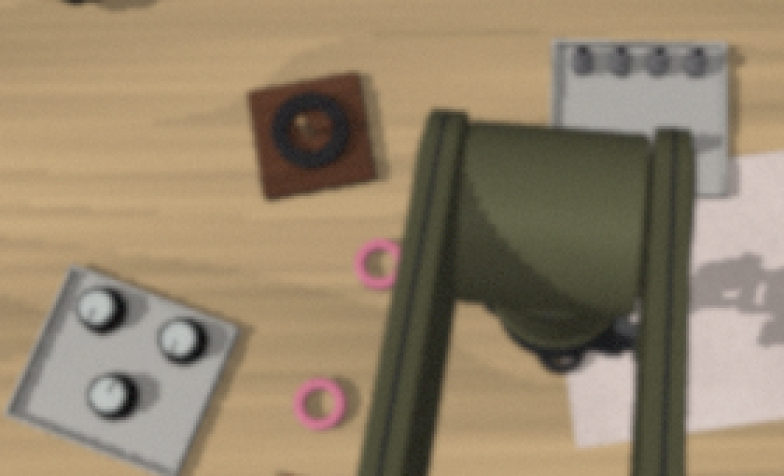

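View pics/w8.png

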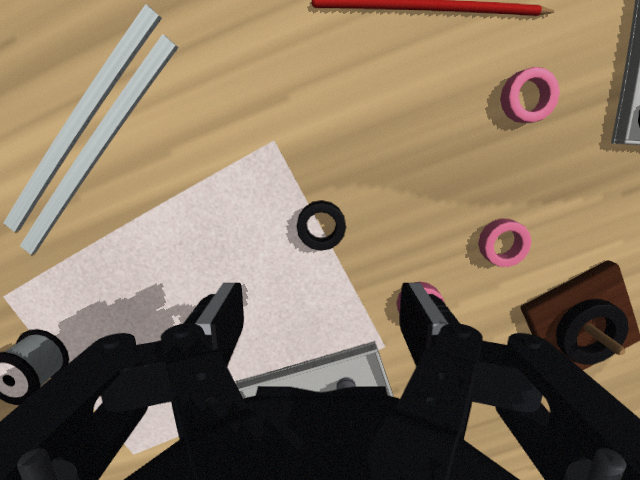

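The large core lies flat around the dowel at (312,130) in the top crop, the knob is fine, and the small core is at (321,224) in the wrist view. I'll grip it.

```bash
python3 -m pendant '[[-0.001,0.001,-0.047,0,0,0,0.8],[0,0,-0.047,0,0,0,0.8],[0,0,-0.047,0,0,0,0.8],[0,0,-0.04,0,0,0,0.8],[0,0,-0.03,0,0,0,0.8],[0,0,-0.0155,0,0,0,0.8],[0,0,0,0,0,0,0.8]]'
python3 -m pendant '[[0,0,0,0,0,0,0.3],[0,0,0,0,0,0,0.3],[0,0,0,0,0,0,0.3],[0,0,0,0,0,0,0.3],[0,0,0,0,0,0,0.3],[0,0,0,0,0,0,0.3],[0,0,0,0,0,0,0.3]]' 30
python3 -m pendant '[[0,0,0.01,0,0,0,0.3],[0,0,0.03,0,0,0,0.3],[0,0,0.04,0,0,0,0.3],[0,0,0.05,0,0,0,0.3],[0,0,0.05,0,0,0,0.3],[0,0,0.02,0,0,0,0.3],[0,0,0,0,0,0,0.3],[0,0,0,0,0,0,0.3]]'
python3 d.py 627.5 188 130 8; python3 -c "
from h import *
c=cap('wrist','w9.png')"
```

```text
t: 32.25
eef_pos: [452.8, -3.5, 8.6]
tcp_rot: [-3.141, -0.002, 2.781]
wrist_force: [0.3, 0.0, -0.6]
gripper_width: 68.2
grasp_force: 0.0
t: 32.95
eef_pos: [454.0, -4.0, 10.9]
tcp_rot: [3.141, 0.002, 2.78]
wrist_force: [-0.3, 0.9, 7.1]
gripper_width: 38.8
grasp_force: 30.3
t: 33.75
eef_pos: [452.6, -4.1, 129.9]
tcp_rot: [3.142, 0.0, 2.78]
wrist_force: [-0.3, 0.7, -0.3]
gripper_width: 38.7
grasp_force: 30.3
t 33.8 tcp [452.6  -4.1 129.9] rot [3.142 0.    2.78 ] w 38.7 gf 30.3 F [-0.3  0.7 -0.3] d [1.749e+02 1.921e+02 1.000e-01] rows [0.0364 0.04   0.    ]
```

View pics/w9.png

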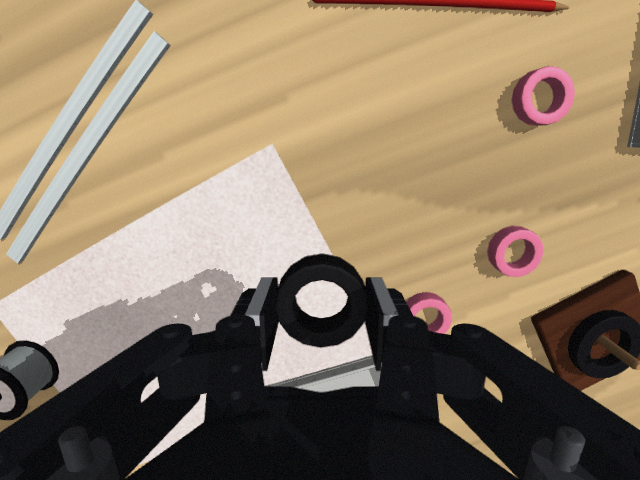

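The small core is held flat at (322,300). I'll move it over the dowel.

```bash
python3 -m pendant '[[0.0364,0.04,0,0,0,0,0.3],[0.0364,0.04,0,0,0,0,0.3],[0.0364,0.04,0,0,0,0,0.3],[0.0364,0.04,0,0,0,0,0.3],[0.0364,0.04,0,0,0,0,0.3],[0.0364,0.04,0,0,0,0,0.3],[0.0364,0.04,0,0,0,0,0.3],[0.0364,0.04,0,0,0,0,0.3]]'
python3 -m pendant '[[0,0,0,0,0,0,0.3],[0,0,0,0,0,0,0.3]]'
python3 -m pendant '[[0,0,-0.03,0,0,0,0.3],[0,0,-0.03,0,0,0,0.3],[0,0,-0.03,0,0,0,0.3],[0,0,-0.02,0,0,0,0.3],[0,0,-0.015,0,0,0,0.3],[0,0,-0.01,0,0,0,0.3],[0,0,-0.005,0,0,0,0.3],[0,0,0,0,0,0,0.3]]'
python3 -m pendant '[[0,0,-0.005,0,0,0,0.3],[0,0,-0.002,0,0,0,0.3],[0,0,0,0,0,0,0.3],[0,0,0,0,0,0,0.3]]'
python3 -m pendant '[[0,0,-0.002,0,0,0,0.3],[0,0,0,0,0,0,0.3],[0,0,0,0,0,0,0.3]]'
```

```text
t: 34.6
eef_pos: [627.4, 188.7, 127.4]
tcp_rot: [-3.139, -0.003, 2.78]
wrist_force: [0.2, 0.7, -0.9]
gripper_width: 38.9
grasp_force: 30.4
t: 34.8
eef_pos: [626.7, 188.1, 127.5]
tcp_rot: [-3.139, -0.003, 2.781]
wrist_force: [-1.5, -1.3, -0.5]
gripper_width: 38.6
grasp_force: 30.4
t: 35.6
eef_pos: [627.8, 187.9, 45.8]
tcp_rot: [-3.142, -0.0, 2.78]
wrist_force: [0.8, 0.2, -0.4]
gripper_width: 38.8
grasp_force: 30.4
t: 36.0
eef_pos: [627.9, 188.0, 41.8]
tcp_rot: [3.141, 0.0, 2.78]
wrist_force: [-0.1, 0.3, -0.3]
gripper_width: 38.2
grasp_force: 30.4
t: 36.3
eef_pos: [627.7, 188.0, 40.4]
tcp_rot: [-3.142, -0.0, 2.78]
wrist_force: [0.6, -0.3, -0.0]
gripper_width: 39.1
grasp_force: 30.4
```

```bash
python3 -m pendant '[[0,0,-0.001,0,0,0,0.3],[0,0,0,0,0,0,0.3],[0,0,0,0,0,0,0.3]]'
python3 -m pendant '[[0,0,-0.001,0,0,0,0.3],[0,0,0,0,0,0,0.3],[0,0,0,0,0,0,0.3]]'
python3 -m pendant '[[0,0,-0.001,0,0,0,0.3],[0,0,0,0,0,0,0.3],[0,0,0,0,0,0,0.3]]'
```

```text
t: 36.6
eef_pos: [627.7, 188.0, 39.8]
tcp_rot: [-3.142, -0.0, 2.78]
wrist_force: [0.3, 0.7, 0.3]
gripper_width: 38.6
grasp_force: 30.4
t: 36.9
eef_pos: [627.7, 188.0, 39.2]
tcp_rot: [-3.142, -0.0, 2.78]
wrist_force: [0.1, -1.0, -0.9]
gripper_width: 38.5
grasp_force: 30.4
t: 37.2
eef_pos: [627.7, 188.0, 38.6]
tcp_rot: [-3.142, -0.0, 2.78]
wrist_force: [0.6, -0.0, -0.7]
gripper_width: 38.6
grasp_force: 30.4
```

```bash
python3 -m pendant '[[0,0,-0.001,0,0,0,0.3],[0,0,0,0,0,0,0.3],[0,0,0,0,0,0,0.3]]'
python3 -m pendant '[[0,0,-0.001,0,0,0,0.3],[0,0,0,0,0,0,0.3],[0,0,0,0,0,0,0.3]]'
```

```text
t: 37.5
eef_pos: [627.7, 188.0, 38.0]
tcp_rot: [-3.142, -0.0, 2.78]
wrist_force: [-0.5, -0.6, -0.6]
gripper_width: 38.5
grasp_force: 30.4
t: 37.8
eef_pos: [627.8, 188.0, 37.7]
tcp_rot: [3.141, 0.0, 2.78]
wrist_force: [-0.4, 0.2, 1.8]
gripper_width: 38.9
grasp_force: 30.6
```

Contact at the expected height. I'll release, retreat, and check.

```bash
python3 -m pendant '[[0,0,-0.001,0,0,0,0.3],[0,0,0,0,0,0,0.3],[0,0,0,0,0,0,0.65],[0,0,0,0,0,0,0.65],[0,0,0,0,0,0,0.65],[0,0,0,0,0,0,0.65],[0,0,0.03,0,0,0,0.65],[0,0,0.06,0,0,0,0.65]]'
python3 -m pendant '[[0,0,0.08,0,0,0,0.65],[0,0,0.08,0,0,0,0.65],[-0.06,0.05,0,0,0,0,0.65],[-0.06,0.05,0,0,0,0,0.65],[-0.06,0.05,0,0,0,0,0.65],[-0.06,0.05,0,0,0,0,0.65],[-0.06,0.05,0,0,0,0,0.65],[0,0,0,0,0,0,0.65]]'
python3 -c "
from h import *
c=cap('top');W=cloud(c)
def f(n,x,y,r,lo,hi):
    m=(W[...,2]>lo)&(W[...,2]<hi)&(np.hypot(W[...,0]-x,W[...,1]-y)<r);p=W[m]
    print(n,len(p),p.mean(0).round(1) if len(p) else '')
f('small',628,188,25,35,50);f('large',628,188,40,22,33);f('knob',424,338,22,20,40);f('pa',611,-38,15,34,60);f('pb',612,-98,15,34,60)
f('reel',480,-307,32,36,60)
s=cap('scene')
a=cv2.resize(c['img'][145:325,105:395,::-1],None,fx=2.4,fy=2.4,interpolation=3)
b=cv2.resize(s['img'][150:350,310:460,::-1],None,fx=1.9,fy=1.9,interpolation=3)
o=np.zeros((600,800,3),np.uint8);o[:min(a.shape[0],600),:a.shape[1]]=a
cv2.imwrite('pics/f.png',o[:440,:700]);cv2.imwrite('pics/f2.png',cv2.resize(s['img'][160:350,300:480,::-1],None,fx=3,fy=3,interpolation=3))"
```

```text
t: 38.6
eef_pos: [625.0, 187.3, 87.8]
tcp_rot: [-3.137, -0.007, 2.78]
wrist_force: [0.1, 0.2, -0.0]
gripper_width: 55.3
grasp_force: 0.0
t: 39.4
eef_pos: [442.6, 340.7, 186.7]
tcp_rot: [-3.141, -0.004, 2.785]
wrist_force: [-0.6, -0.5, 0.1]
gripper_width: 55.5
grasp_force: 0.0
small 199 [628.6 186.1  41.8]
large 332 [625.1 185.5  27.6]
knob 182 [425.6 335.2  25.9]
pa 37 [611.3 -39.4  41.2]
pb 34 [612.3 -98.3  43. ]
reel 500 [ 480.2 -306.7   44. ]
```

View pics/f2.png

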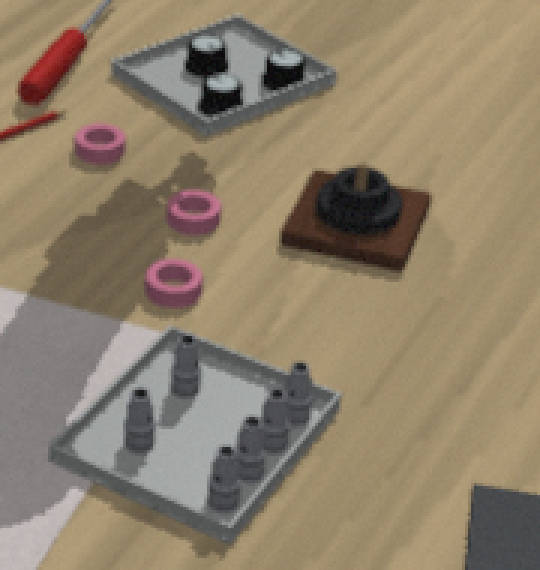

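The scene view shows both plugs upright in the plug tray at (185,365) and (139,420), the knob flat in its tray at (220,92), and both cores stacked flat on the dowel at (360,200). I'm handing the job in.

```bash
python3 -c "
from plant import env
print(env.close_job())"
```

```text
the job is handed in; nothing more can be done
None
```

The job is handed in at about 39 s: the knob and both plugs stand on the floors of their trays, and the large core with the small one on top lies flat on the dowel; the solder reel hasn't moved, and the arm never went near the mouse.

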